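Close the cover of a copier toner unit

ROBOT

A 6-joint arm with a two-finger parallel gripper is mounted at the origin on the work surface. World frame = base frame: x ahead of the robot, y to its left, z up, the work surface at z = 0. Lengths are in m, angles in rad, forces in N, time in s.
With the tool pointing down it reaches from about 0.375 to 0.75 m from the base axis. Payload 9 kg.
Tool frame: the origin (TCP) lies at the very end of the fingers, on their centre line; the grasp point (between the pads) lies 19 mm behind it; x points along the fingers, z is the direction in which the jaws open and shut, and the axes are right-handed (so a half turn about x gives the same grasp; the last joint's range is limited). The gripper opens to 85 mm and grips with 20 to 120 N. Pads are 22 mm wide; open, the fingers measure 114 mm over their backs; the gripper's body (76 mm by 85 mm) begins 54 mm behind the grasp point. The pads swing forward as they close: fully open they stand 13 mm farther back than shut.
Start: joints at [-1.433, 0.104, 0.097, 1.564, 0, 1.353], TCP at [0.209, -0.562, 0.231] pointing down, gripper open.
Joint ranges: [-2.99, 2.99], [-0.84, 1.86], [-1.1, 1.16], [-1.84, 2.11], [-1.51, 1.56], [-3.14, 3.14]. Speed limits (rad/s): [2.22, 2.22, 2.57, 3.14, 3.14, 3.14].

INTERFACE

Orientations are given as a rotation vector (axis times angle).
In Python, from rig import env, cams gives the robot as it stands. The module is installed in compiled form; this text tells all that it offers.
- The arm moves only by the tool step_arm, never from a script. Its argument "increments" is a list of rows, each a list of 4 numbers: the shift along the tool's x, y, z in units of 25 mm (1.0 is 25 mm), then the turn about the tool's x in units of 5 degrees (1.0 is 5 degrees). A call has 1 to 5 rows; each row shifts and turns the commanded pose from where the row before left it, along the tool's axes as they then stand; what a row does not reach is not made up. A row lasts 1/10 s, in which the tool goes at most 50 mm and 8.59 degrees, less where a joint would pass 70% of its speed; a pose out of reach is approached as far as the arm can. A call is refused whole if a number of a shift passes 1 or a number of a turn 1, either way. A call with a gripper value outside its range is refused whole. "claw" is the finger opening in mm, from 0 to 85.4, set as the call begins (left out, the last holds). The fingers move at their own pace and stop on an object; "force" is the grip in N (left out, the last holds). Time passes only in rows, so rows that do not move let the fingers close. It gives the time, the measured TCP pose, the force and the opening at its end, in the units of the state.
- env.sense(): the state, without advancing time (a new reading comes with each control period).
- cams.read_camera(name): name is "scene" or "top" or "wrist"; returns a dict with "frame" (420x560x3 uint8, blue, green, red), "intrinsics" (3x3 intrinsics, pixels), "eye" and "attitude" of the camera in the world. Camera axes: x right, y down, z forward; pixel columns grow to the right and rows downward; lengths in m; the calibration is good to about 2 mm. A picture is of the moment at which its call begins. There is no depth.
- env.finish_job(): hands the job in, once; it reports no verdict.
The state is a dict: "t": time; "qpos": joint angles; "qvel": joint speeds; "tau": joint torques, N m; "tcp_pos": TCP position; "ee_rot": TCP orientation; "wrist_force": force on the tool from outside, world axes, zero at the start; "ft_torque": the same for the moment, N m; "finger_gap": opening from 0.0 (shut) to 1.0 (fully open).
Only numpy, scipy, OpenCV 4.12 (cv2) and the standard library are available. Lean on these libraries where they do the work, as an engineer would, in place of code of your own. Each camera call takes 0.05 s, during which the arm holds its last target.

TASK

Close the cover of the toner unit on the bench. It is propped open by a folding stay: lift the stay's knee by its red knob until it is past centre and stays unlocked, let go of it, then lower the cover gently by its green bar and press it home so that it stays fully shut on the case. Do not drag the cover down by the stay, do not strain the unit on its soft foam feet, and leave the other things on the bench alone.

Things in the scene. Friction and masses are not known exactly. Their poses are not given: they have to be found in the camera images.
- pad: Thin green bench pad, 250 x 270 x 6 mm, fixed to the bench under the toner unit. Origin: centre of its underside. Its x points from the unit's front (bar side, nearest the robot) to its hinge side, y to the stay side, z up. The unit (dark open case 210 x 240 x 78 mm, underside 20 mm up, rim 98 mm up) is centred on it on four soft foam feet.
- case (a joint): Vertical travel of the case on its soft foam feet, m: 0 at rest (within 1 mm), negative when pressed down, positive when lifted. It gives about 0.8 mm per newton, so it sinks 7 to 8 mm, hinge and all, while the cover is pressed shut; the feet are strained beyond 13 mm (about 15 N). It does not shift sideways.
- cover (a joint): Angle of the cream cover (210 x 240 x 12 mm, about 0.5 kg) on its hinge, rad: 0 fully shut (hard stop), about 1.25 propped open by the stay. The hinge is spring-balanced with stiff friction (1.3 N m): the cover stays wherever it is left, and resists more the lower it gets. Full closing needs roughly 8 to 10 N down on the bar; once home it stays shut.
- cover_hinge (a point): Point on the cover's hinge line, mid-width, at the case's far rim. Axes as the pad's; the hinge line runs along y.
- bar (a point): Centre of the cover's green round bar handle, 14 mm thick, 140 mm long, parallel to the hinge (along y), 252 mm from the hinge line, standing 42 mm (centre) clear of the cover's free edge in the plane of the cover, on a 12 mm thick leg at each end (legs 70 mm either side of this point). Uppermost when open; at the front, about 105 mm above the bench, when shut.
- stay_upper (a joint): Bend of the stay's knee, rad: -0.14 locked (knee sagging below the straight line, against its stop), 0 straight (dead centre), positive once the knee is lifted past centre; about 2 or more when the cover is shut. A weak spring draws it back to the stop unless left above about 0.1. Lifting it to 0.3 takes 5 to 12 N, rising, as it also draws the cover down a little.
- knee_knob (a point): Mid-length of the knee's red round knob: 14 mm thick, axis along the pad's y, clear 32 mm inward to the link and 24 mm outward to a 20 mm end flange. It stands out sideways from the steel stay on the +y side of the case, about 100 mm above the bench when locked, and rides at 79 mm radius about point stay_pivot.
- stay_pivot (a point): Point on the axis (along the pad's y) about which the lower stay link and the knob turn on the case, at the same y as knee_knob. The knob unlocks upward and towards the front: from the locked place it swings about this axis, upward and towards the bar side; 20 mm of travel bends the knee to about 0.3 rad.
- stay_lower: Lower steel link of the stay, with the red knob and carrying the upper link: flat bars 16 mm and 14 mm wide, 4 mm thick, 79 and 118 mm long between pivots, standing 12 mm outside the case's +y side. Origin on its pivot on the case.
- toner_cyan: Bystander: standing grey jar with a cyan band, 56 mm across, 150 mm high. Origin: centre of its underside.
- toner_magenta: Bystander: standing grey jar with a magenta band, 56 mm across, 150 mm high. Origin: centre of its underside.
- screwdriver: Bystander: screwdriver lying on the bench to the stay side of the unit.
- parts_tray: Bystander: small yellow open tray, 110 x 80 x 30 mm. Origin: centre of its underside.

How it is judged:
By the outcome, as a careful person would: the job done as asked, in the order asked, and still so for the second after the job is handed in, with the robot touching nothing.
It also fails if it takes over 70 s, if anything falls off the work surface, if the arm or the gripper's body presses on something with over 40 N, if the wrist force passes 120 N, or if a joint passes its speed limit or range.

## Working session

There is one attempt and no reset: what is moved stays moved. The work goes in short steps, Python scripts to look and compute and a tool call to move; the robot and the scene stay as the last step left them, time stands still between calls to the robot, and variables do not carry over. Pictures are saved under pics/ and viewed, and the job is handed in when it is done.

Besides the shell and the picture viewer there is one more tool, called after "Request:" as name(argument=value, ...), one argument or row to a line, values as JSON. step_arm: Moves the arm, as the interface text tells. Its arguments: {"type":"object","properties":{"increments":{"type":"array","items":{"type":"array","items":{"type":"number"}}},"claw":{"type":"number"},"force":{"type":"number"}},"required":["increments"]}

```bash
mkdir -p pics
python3 - <<'E'
from rig import env,cams
import cv2,numpy as np
s=env.sense();print(s)
for n in ["scene","top","wrist"]:
    c=cams.read_camera(n);cv2.imwrite(f"pics/{n}0.png",c["frame"]);print(n,c["intrinsics"],c["eye"],c["attitude"])
E
```

```text
{'t': 0.0, 'qpos': array([-1.43266865e+00,  1.04673883e-01,  9.64757192e-02,  1.56390644e+00,
       -1.73698698e-05,  1.35313743e+00]), 'qvel': array([-0.00094342, -0.00222356,  0.00170099, -0.0003992 , -0.00115423,
        0.00136612]), 'tau': array([ 1.20576984e-03, -5.56913888e+01,  5.03667319e+01,  1.63933262e-02,
       -1.26298801e-04,  1.04807278e-06]), 'tcp_pos': array([ 0.20897679, -0.56207643,  0.23054076]), 'ee_rot': array([ 0.94415124,  1.35769358, -0.94258229]), 'wrist_force': array([-5.18294399e-01, -4.49941106e-04,  1.76507964e-01]), 'ft_torque': array([ 0.03607296, -0.01525859, -0.02223861]), 'finger_gap': 0.9968124956354895}
scene [[409.82869153   0.         278.1426437 ]
 [  0.         409.82869153 210.3737044 ]
 [  0.           0.           1.        ]] [0.85208788 0.12118519 1.13443044] [-1.52892483 -2.50961935  0.42857143]
top [[389.30720974   0.         287.29231321]
 [  0.         389.30720974 216.88061303]
 [  0.           0.           1.        ]] [ 0.47800557 -0.02231354  1.18498334] [-2.14052061  2.19990052 -0.11380764]
wrist [[344.91967049   0.         281.23247431]
 [  0.         344.91967049 213.58414086]
 [  0.           0.           1.        ]] [ 0.27970232 -0.53619789  0.37394664] [ 2.37230911 -1.64835105 -0.24697847]
```

View pics/scene0.png

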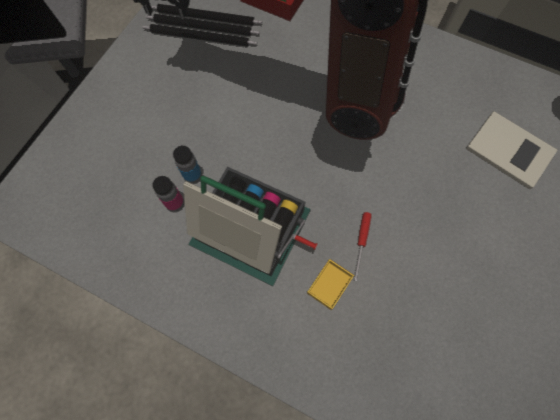

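View pics/top0.png

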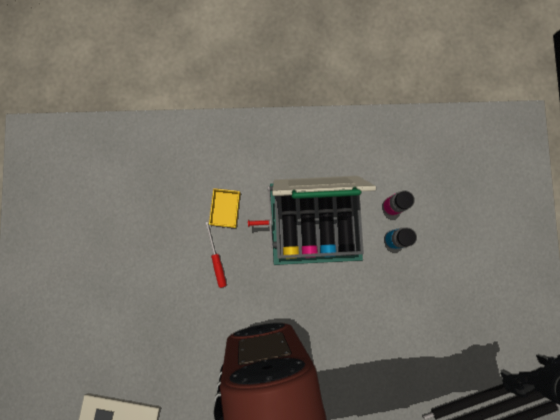

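View pics/wrist0.png

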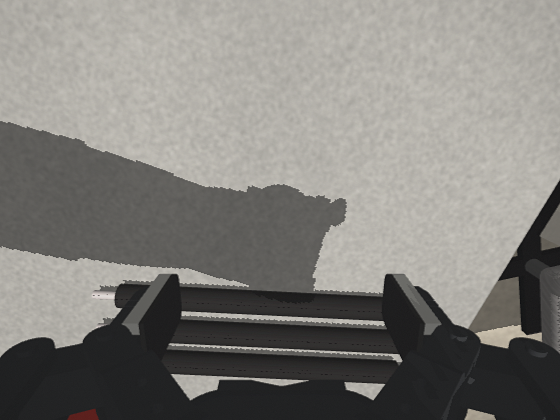

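```bash
cat > h.py <<'E'
import numpy as np,cv2
from scipy.spatial.transform import Rotation as R
from rig import env,cams
def get(n,name=None):
    c=cams.read_camera(n)
    if name: cv2.imwrite(f"pics/{name}.png",c["frame"])
    return c
def ray(c,uv):
    d=np.linalg.inv(c["intrinsics"])@np.array([uv[0],uv[1],1.]); return R.from_rotvec(c["attitude"]).as_matrix()@d
def atz(c,uv,z):
    d=ray(c,uv);e=np.array(c["eye"]);return e+d*(z-e[2])/d[2]
def proj(c,p):
    q=R.from_rotvec(c["attitude"]).as_matrix().T@(np.array(p)-c["eye"]);q=c["intrinsics"]@q;return q[:2]/q[2]
def tri(cs,uvs):
    A=np.zeros((3,3));b=np.zeros(3)
    for c,uv in zip(cs,uvs):
        d=ray(c,uv);d/=np.linalg.norm(d);M=np.eye(3)-np.outer(d,d);A+=M;b+=M@np.array(c["eye"])
    return np.linalg.solve(A,b)
def crop(c,box,name,k):
    x0,y0,x1,y1=box;f=cv2.resize(c["frame"][y0:y1,x0:x1],None,fx=k,fy=k,interpolation=cv2.INTER_CUBIC);f=cv2.convertScaleAbs(f,alpha=1.5,beta=20);cv2.imwrite(f"pics/{name}.png",f)
E
python3 - <<'E'
from h import *
t=get("top");s=get("scene")
crop(t,(200,170,330,270),"topz",6);crop(s,(170,150,330,290),"scz",5 if 0 else 4)
for uv in [(272,184),(362,263),(272,263)]: print(atz(t,uv,0.006))
import pickle;pickle.dump((t,s),open("c0.pkl","wb"))
E
```

```text
[0.70128306 0.01682898 0.006     ]
[ 0.4529913  -0.24818229  0.006     ]
[0.46042445 0.02247459 0.006     ]
```

View pics/topz.png

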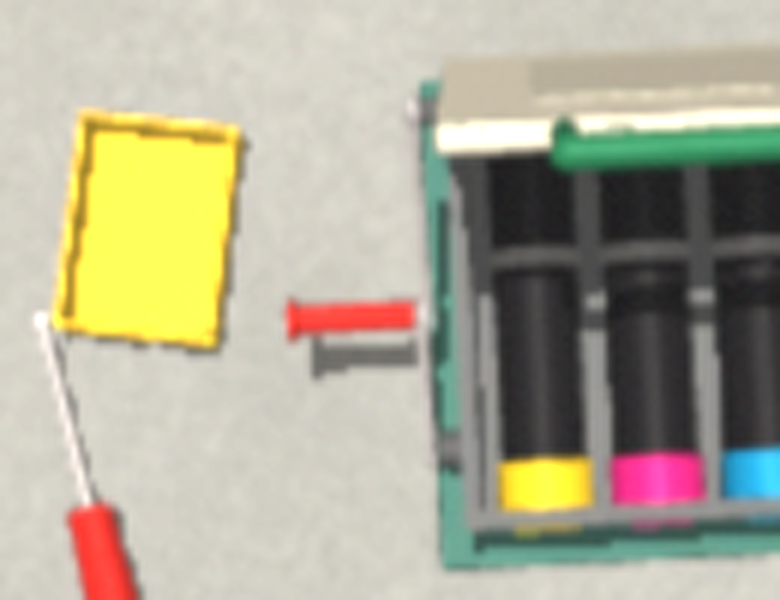

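View pics/scz.png

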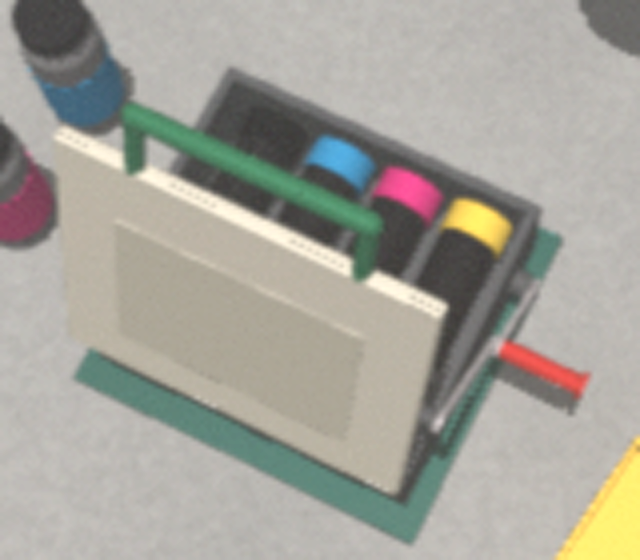

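```bash
cat > fit.py <<'E'
from h import *
import pickle
from scipy.optimize import least_squares
t,s=pickle.load(open("c0.pkl","rb"))
def pt(p,l):
    x,y,a=p[:3];c,sn=np.cos(a),np.sin(a);return np.array([x+c*l[0]-sn*l[1],y+sn*l[0]+c*l[1],l[2]])
def bar(th,yy): return (.105-.252*np.cos(th),yy,.10+.252*np.sin(th))
P=[(s,(273,285.5),(.125,.135,.006)),(s,(310,209),(-.125,.135,.006)),(s,(189.5,244.5),(.125,-.135,.006)),(s,(227.7,167.5),(-.105,-.12,.098)),(s,(305,202),(-.105,.12,.098)),
(t,(274.2,264.5),(-.125,.135,.006)),(t,(270.8,184.2),(.125,.135,.006)),(t,(362.5,262.5),(-.125,-.135,.006)),(t,(278,257.8),(-.105,.12,.098))]
B=[(s,(203.2,177.5),-.075),(s,(264,206.2),.075),(t,(294,193.5),.075)]
def f(p):
    r=[proj(c,pt(p,l))-uv for c,uv,l in P]+[proj(c,pt(p,bar(p[3],y)))-uv for c,uv,y in B]
    return np.concatenate(r)
if __name__=="__main__":
    o=least_squares(f,[.575,-.11,0,1.25],loss="soft_l1");print(o.x);print(f(o.x).reshape(-1,2).round(1))
    p=o.x
    k1=tri([t,s],[(248.3,223),(316,246)]);k0=tri([t,s],[(269.2,222.5),(296.2,238)])
    print("knob flange/inner",k1,k0,np.linalg.norm(k1-k0))
    M=(k0+k1)/2
    c,sn=np.cos(p[2]),np.sin(p[2])
    for k in(k0,k1):
        d=k-np.array([p[0],p[1],0]);print("pad frame",c*d[0]+sn*d[1],-sn*d[0]+c*d[1],d[2])
    print("bar",pt(p,bar(p[3],0)),"hinge",pt(p,(.105,0,.1)))
E
python3 fit.py
```

```text
[ 0.58235064 -0.11340716  0.01923199  1.27731181]
[[-0.5  0.4]
 [ 0.7 -0.3]
 [-2.1 -0.8]
 [-0.8 -1.8]
 [ 0.  -0.7]
 [-1.1  0.4]
 [-1.2 -1.2]
 [ 0.3 -1.9]
 [-0.9  0.2]
 [-2.6 -0.2]
 [-0.   0.5]
 [-1.9  1.1]]
knob flange/inner [0.57438596 0.08358403 0.09966864] [0.57519386 0.02639306 0.08548988] 0.058927893589523224
pad frame -0.0044669802559944 0.13991199750558056 0.085489879394374
pad frame -0.004174903721566737 0.19710792430634003 0.09966864138540749
bar [ 0.61444375 -0.11278986  0.3412249 ] hinge [ 0.68733122 -0.11138792  0.1       ]
```

Run:
```python
from fit import *
S=env.sense();M=R.from_rotvec(S["ee_rot"]).as_matrix();print(M.round(3),S["t"])
y=M[:,1];print("tool y az",np.degrees(np.arctan2(y[1],y[0])),"tool z az",np.degrees(np.arctan2(M[1,2],M[0,2])))
for uv in [(275.8,245)]:
  for z in(.05,.06,.07,.08,.09): print(z,atz(t,uv,z), atz(s,(300,221.2),z))
for c,n in((t,'t'),(s,'s')): print(n,np.linalg.norm(c["eye"]))
# jars, at top z .15
print(atz(t,(404,199),.15),atz(t,(406,236),.15))
```

```text
[[-0.     0.937  0.348]
 [ 0.001  0.348 -0.937]
 [-1.     0.    -0.001]] 0.25
tool y az 20.38340269515221 tool z az -69.61659235335433
0.05 [0.51276816 0.00853504 0.05      ] [0.51711903 0.01275121 0.05      ]
0.06 [0.51246188 0.00826324 0.06      ] [0.52020792 0.01375113 0.06      ]
0.07 [0.5121556  0.00799144 0.07      ] [0.52329681 0.01475104 0.07      ]
0.08 [0.51184931 0.00771965 0.08      ] [0.5263857  0.01575096 0.08      ]
0.09 [0.51154303 0.00744785 0.09      ] [0.52947459 0.01675087 0.09      ]
t 1.2779564701098765
s 1.4239634898310773
[ 0.62353754 -0.34142257  0.15      ] [ 0.52410342 -0.34098288  0.15      ]
```

Request:
step_arm(
  increments=[
    [0,0,-1,0],
    [0,0,-1,0],
    [0,0,-1,0],
    [0,0,-1,0],
    [0,0,-1,0],
  ],
)

```text
t: 0.75
tcp_pos: [0.1652, -0.4443, 0.2311]
ee_rot: [0.943, 1.357, -0.943]
wrist_force: [0.6, 0.0, 1.0]
finger_gap: 0.997
```

Request:
step_arm(
  increments=[
    [0,0,-1,0],
    [0,0,-1,0],
    [0,1,0,-0.7],
    [0,1,0,-0.7],
    [0,1,0,-0.7],
  ],
)

```text
t: 1.25
tcp_pos: [0.2171, -0.3677, 0.2314]
ee_rot: [0.802, 1.417, -0.803]
wrist_force: [1.0, -0.6, -0.5]
finger_gap: 0.999
```

Request:
step_arm(
  increments=[
    [0,1,0,-0.7],
    [0,1,0,-0.7],
    [0,1,0,-0.7],
    [0,1,0,-0.7],
    [0,1,0,-0.7],
  ],
)

```text
t: 1.75
tcp_pos: [0.3156, -0.2909, 0.2313]
ee_rot: [0.566, 1.495, -0.566]
wrist_force: [-0.1, 0.3, -0.4]
finger_gap: 1.0
```

Request:
step_arm(
  increments=[
    [0,1,0,-0.7],
    [0,1,0,-0.7],
    [0,1,0,-0.7],
    [0,1,0,-0.7],
    [0,1,0,-0.7],
  ],
)

```text
t: 2.25
tcp_pos: [0.386, -0.1882, 0.2313]
ee_rot: [0.328, 1.546, -0.328]
wrist_force: [-0.2, -1.2, 1.0]
finger_gap: 1.0
```

Request:
step_arm(
  increments=[
    [0,1,0,-0.7],
    [0,1,0,-0.7],
    [0,1,0,-0.7],
    [0,1,0,-0.7],
    [0,1,0,-0.7],
  ],
)

```text
t: 2.75
tcp_pos: [0.4224, -0.0691, 0.2313]
ee_rot: [0.089, 1.569, -0.089]
wrist_force: [0.5, 0.3, -0.9]
finger_gap: 0.999
```

Request:
step_arm(
  increments=[
    [0,1,0,-0.7],
    [0,1,0,-0.7],
    [0,1,0,-0.1],
    [0,0,0,0],
    [0,0,0,0],
  ],
)

```text
t: 3.25
tcp_pos: [0.4263, 0.0049, 0.2313]
ee_rot: [-0.013, 1.571, 0.013]
wrist_force: [0.4, -0.1, -0.0]
finger_gap: 0.998
```

```bash
cat > st.py <<'E'
from h import *
def st():
    S=env.sense();M=R.from_rotvec(S["ee_rot"]).as_matrix()
    print("t",S["t"],"tcp",S["tcp_pos"].round(4),"zaz",np.degrees(np.arctan2(M[1,2],M[0,2])).round(2),"down",M[:,0].round(3),"F",S["wrist_force"].round(1),"q",S["qpos"].round(2),"gap",S["finger_gap"].round(3))
    return S
if __name__=="__main__": st()
E
python3 st.py; python3 -c "
from h import *
c=get('wrist','w1');print(c['eye'])"
```

```text
[0.42600268 0.07956764 0.37459479]Traceback (most recent call last):
  File "st.py", line 6, in <module>
    if __name__=="__main__": st()
                             ~~^^
  File "st.py", line 4, in st
    print("t",S["t"],"tcp",S["tcp_pos"].round(4),"zaz",np.degrees(np.arctan2(M[1,2],M[0,2])).round(2),"down",M[:,0].round(3),"F",S["wrist_force"].round(1),"q",S["qpos"].round(2),"gap",S["finger_gap"].round(3))
                                                                                                                                                                                        ^^^^^^^^^^^^^^^^^^^^^
AttributeError: 'float' object has no attribute 'round'
```

View pics/w1.png

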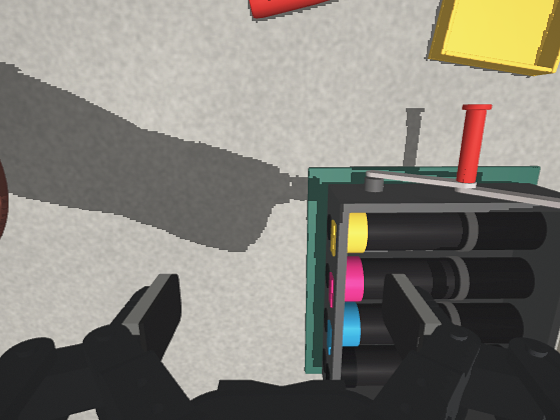

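```bash
sed -i 's/S\["finger_gap"\].round(3)/round(S["finger_gap"],3)/' st.py
python3 - <<'E'
from fit import *
from st import st
st()
w=get("wrist");pickle.dump(w,open("w1.pkl","wb"))
for nm,u in dict(fl=[(248.3,223),(316,246),(477,108)],inn=[(269.2,222.5),(296.2,238),(466.5,185)]).items():
    x=tri([t,s,w],u);print(nm,x,[ (proj(c,x)-v).round(1) for c,v in zip((t,s,w),u)])
    x=tri([s,w],u[1:]);print("sw",x)
    for z in (.09,.1,.11): print(atz(w,u[2],z))
print("pivot",tri([t,w],[(275.8,245),(374,180)]),[atz(w,(374,182),z) for z in (.04,.055,.07)])
E
```

```text
t 3.3 tcp [0.4263 0.0045 0.2312] zaz 0.9 down [ 0. -0. -1.] F [-0.3  0.1  0. ] q [-0.3  -0.43 -0.39  1.62 -0.    1.26] gap 1.003
fl [0.57451931 0.08288411 0.1008142 ] [array([-0.1,  0. ]), array([-0.6, -0.2]), array([ 0.2, -1.8])]
sw [0.5744293  0.08309028 0.10097855]
[0.58048616 0.08165824 0.09      ]
[0.57506117 0.08156794 0.1       ]
[0.56963617 0.08147765 0.11      ]
inn [0.57661006 0.02509666 0.09946036] [array([-0.4, -0.7]), array([-1.2, -1.3]), array([-0.6, -4.1])]
sw [0.57772401 0.02561361 0.09994902]
[0.58292378 0.01974478 0.09      ]
[0.57741312 0.02183027 0.1       ]
[0.57190247 0.02391576 0.11      ]
pivot [0.5152162  0.0111652  0.04367742] [array([0.51870924, 0.01086407, 0.04      ]), array([0.51455771, 0.01392296, 0.055     ]), array([0.51040618, 0.01698185, 0.07      ])]
```

Request:
step_arm(
  increments=[
    [0,0.8,0.5,0],
    [0,0.8,1,0],
    [0,0.65,1,0],
    [0,0,1,0],
    [0,0,1,0],
  ],
  claw=45,
  force=25,
)

```text
t: 3.85
tcp_pos: [0.539, 0.0623, 0.2311]
ee_rot: [-0.012, 1.571, 0.012]
wrist_force: [0.1, 0.0, 0.4]
finger_gap: 0.524
```

Request:
step_arm(
  increments=[
    [0,0,1,0],
    [0,0,0.5,0],
    [1,0,0,0],
    [1,0,0,0],
    [0,0,0,0],
  ],
)

```text
t: 4.35
tcp_pos: [0.5737, 0.0624, 0.1775]
ee_rot: [-0.011, 1.577, 0.011]
wrist_force: [-0.5, -0.5, -0.1]
finger_gap: 0.524
```

Run:
```python
from h import *
from st import st
st();get('wrist','w2');c=get('scene');crop(c,(170,130,370,290),"s2",4)
```

```text
t 4.35 tcp [0.5737 0.0624 0.1775] zaz 0.8 down [-0.006  0.    -1.   ] F [-0.5 -0.5 -0.1] q [-0.12  0.04 -0.07  1.47 -0.    1.44] gap 0.524
```

View pics/w2.png

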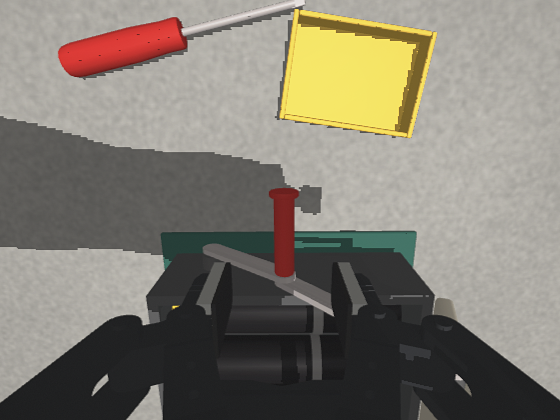

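View pics/s2.png

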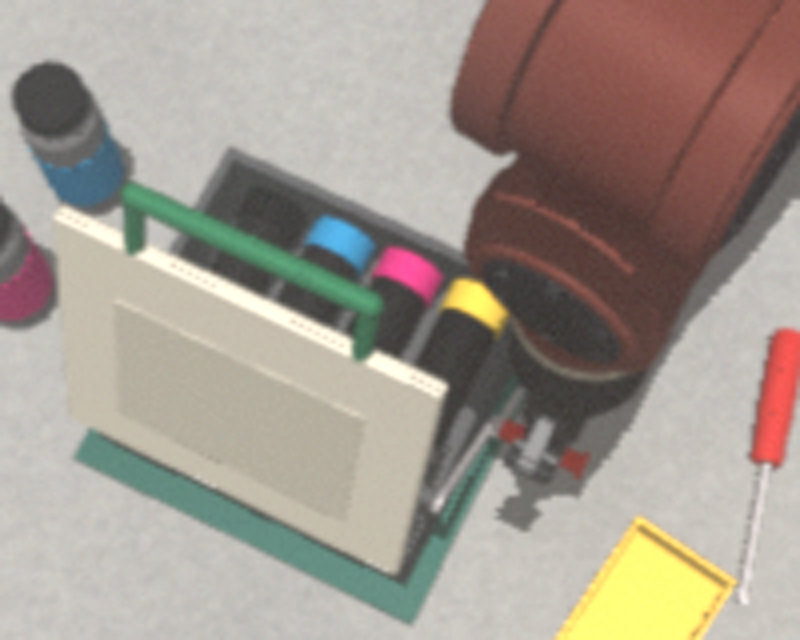

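Run:
```python
from h import *
c=get('wrist')
for uv in [(284,196),(285,275),(284,187)]:
    print(uv,atz(c,uv,.1),atz(c,uv,.107))
```

```text
(284, 196) [0.57767357 0.08082923 0.1       ] [0.57759698 0.08258191 0.107     ]
(285, 275) [0.57939452 0.02224066 0.1       ] [0.57926435 0.02581791 0.107     ]
(284, 187) [0.57756827 0.08699692 0.1       ] [0.57749496 0.08855753 0.107     ]
```

Request:
step_arm(
  increments=[
    [1,0,0.1,0],
    [1,0,0,0],
    [1,0,0,0],
    [0.85,0,0,0],
    [0,0,0,0],
  ],
)

```text
t: 5.0
tcp_pos: [0.5769, 0.0632, 0.0837]
ee_rot: [-0.012, 1.573, 0.012]
wrist_force: [0.3, -0.1, 0.8]
finger_gap: 0.526
```

Run:
```python
from h import *
from st import st
st();get('wrist','w3');st()
```

```text
t 5.0 tcp [0.5769 0.0632 0.0837] zaz 0.87 down [-0.003  0.    -1.   ] F [ 0.3 -0.1  0.8] q [-0.12  0.07 -0.2   1.3  -0.    1.44] gap 0.526
t 5.05 tcp [0.5778 0.0631 0.0855] zaz 0.87 down [-0. -0. -1.] F [ 0.3 -0.4  0.8] q [-0.12  0.07 -0.2   1.3  -0.    1.44] gap 0.528
```

View pics/w3.png

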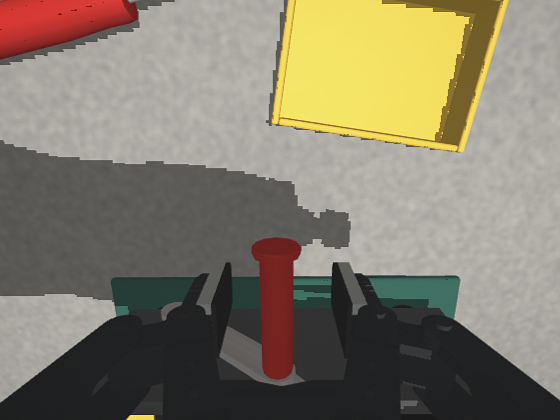

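Request:
step_arm(
  increments=[
    [0.18,0,-0.03,0],
    [0,0,0,0],
    [0,0,0,0],
  ],
)

```text
t: 5.35
tcp_pos: [0.5778, 0.0632, 0.0817]
ee_rot: [-0.012, 1.569, 0.012]
wrist_force: [-0.1, -0.1, -0.1]
finger_gap: 0.523
```

Request:
step_arm(
  increments=[
    [0,0,0,0],
    [0,0,0,0],
    [0,0,0,0],
    [0,0,0,0],
  ],
  claw=8,
  force=25,
)

```text
t: 5.75
tcp_pos: [0.575, 0.0632, 0.0797]
ee_rot: [-0.013, 1.575, 0.012]
wrist_force: [-9.0, -1.2, 0.8]
finger_gap: 0.158
```

Run:
```python
from h import *
from st import st
st();get('wrist','w4')
```

```text
t 5.75 tcp [0.575  0.0632 0.0797] zaz 0.89 down [-0.005 -0.    -1.   ] F [-9.  -1.2  0.8] q [-0.12  0.07 -0.21  1.29 -0.    1.44] gap 0.158
```

View pics/w4.png

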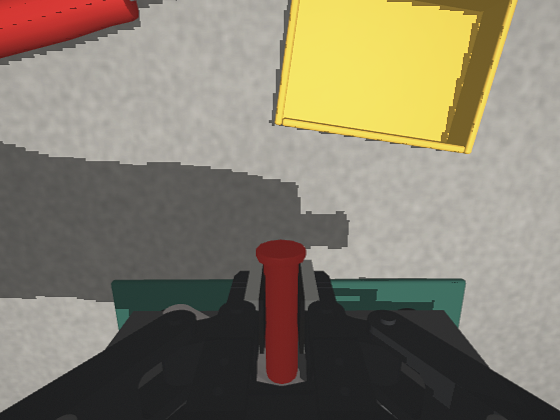

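Request:
step_arm(
  increments=[
    [-0.08,0,-0.1,0],
    [-0.1,0,-0.1,0],
    [-0.1,0,-0.1,0],
    [-0.1,0,-0.1,0],
    [0,0,0,0],
  ],
)

```text
t: 6.3
tcp_pos: [0.5685, 0.0631, 0.0911]
ee_rot: [-0.012, 1.567, 0.012]
wrist_force: [6.4, 1.5, -3.1]
finger_gap: 0.148
```

```bash
python3 st.py
```

```text
t 6.3 tcp [0.5685 0.0631 0.0911] zaz 0.89 down [ 0.004 -0.    -1.   ] F [ 6.4  1.5 -3.1] q [-0.12  0.04 -0.23  1.3   0.    1.44] gap 0.148
```

Request:
step_arm(
  increments=[
    [-0.08,0,-0.09,0],
    [-0.08,0,-0.1,0],
    [-0.07,0,-0.1,0],
    [-0.05,0,-0.08,0],
    [0,0,0,0],
  ],
)

```text
t: 6.8
tcp_pos: [0.5602, 0.0629, 0.0985]
ee_rot: [-0.012, 1.565, 0.012]
wrist_force: [8.4, 0.9, -1.0]
finger_gap: 0.149
```

Run:
```python
from h import *
from st import st
st();get('wrist','w5');c=get('scene');crop(c,(170,130,370,290),"s5",4)
```

```text
t 6.8 tcp [0.5602 0.0629 0.0985] zaz 0.89 down [ 0.006 -0.    -1.   ] F [ 8.4  0.9 -1. ] q [-0.12  0.   -0.25  1.31  0.    1.43] gap 0.149
```

View pics/w5.png

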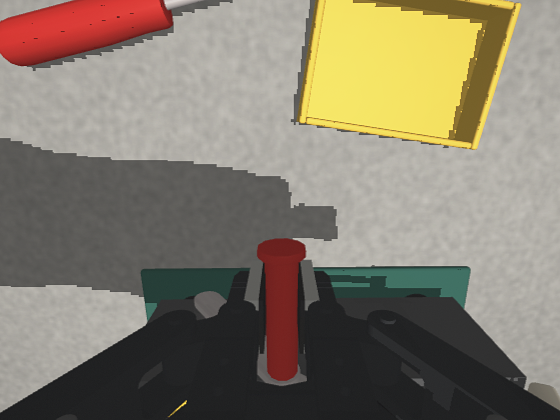

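View pics/s5.png

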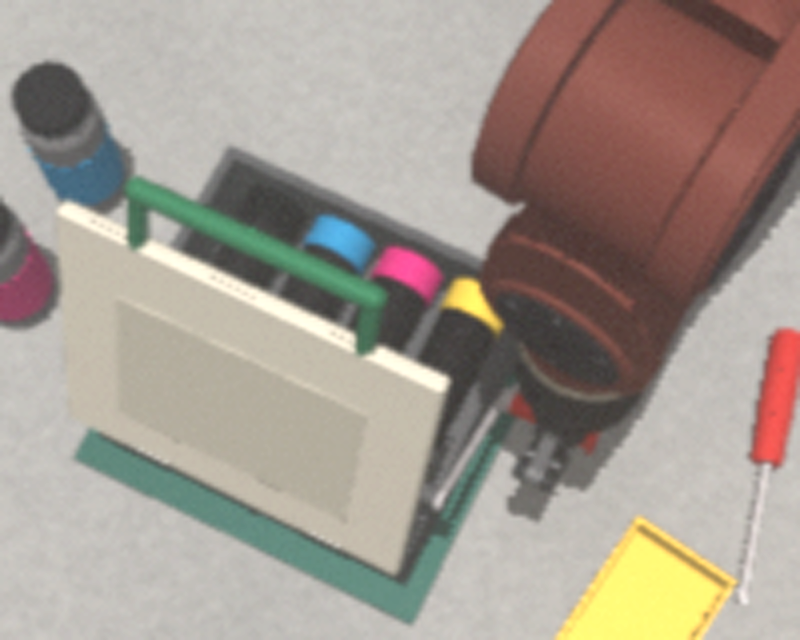

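Request:
step_arm(
  increments=[
    [0,0,0.05,0],
    [0,0,0.05,0],
    [0,0,0,0],
    [0,0,0,0],
  ],
  claw=45,
)

```text
t: 7.3
tcp_pos: [0.5602, 0.063, 0.0969]
ee_rot: [-0.012, 1.571, 0.012]
wrist_force: [-0.1, -0.9, -0.4]
finger_gap: 0.529
```

Request:
step_arm(
  increments=[
    [-0.5,0,0,0],
    [-1,0,0,0],
    [-1,0,0,0],
    [-1,0,0,0],
    [0,0,0,0],
  ],
)

```text
t: 7.8
tcp_pos: [0.5623, 0.0628, 0.1895]
ee_rot: [-0.013, 1.565, 0.011]
wrist_force: [1.0, -0.3, 0.5]
finger_gap: 0.525
```

Run:
```python
from h import *
from st import st
st();get('wrist','w6');
```

```text
t 7.8 tcp [0.5623 0.0628 0.1895] zaz 0.89 down [ 0.006 -0.001 -1.   ] F [ 1.  -0.3  0.5] q [-0.12 -0.01 -0.1   1.48 -0.    1.44] gap 0.525
```

View pics/w6.png

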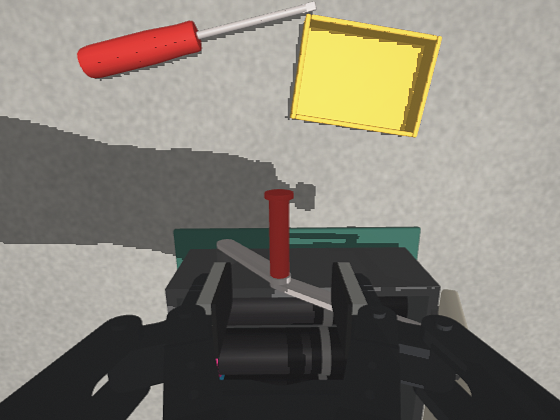

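Request:
step_arm(
  increments=[
    [-0.5,0,-1,0],
    [-1,0,-1,0],
    [-1,0,-1,0],
    [-1,0,-1,0],
    [-1,0,0,0],
  ],
)

```text
t: 8.35
tcp_pos: [0.458, 0.0618, 0.298]
ee_rot: [-0.012, 1.572, 0.012]
wrist_force: [0.9, 0.1, 0.3]
finger_gap: 0.524
```

Request:
step_arm(
  increments=[
    [-1,-1,0,0],
    [-1,-1,0,0],
    [-1,-1,0,0],
    [-1,-1,0,0],
    [0,-1,0,0],
  ],
)

```text
t: 8.85
tcp_pos: [0.4626, -0.0647, 0.3998]
ee_rot: [-0.013, 1.568, 0.011]
wrist_force: [-0.7, 0.5, 0.2]
finger_gap: 0.528
```

Run:
```python
from h import *
from st import st
st();get('wrist','w7');c=get('scene');crop(c,(170,130,370,290),"s7",4);c=get('top');crop(c,(200,150,400,290),"t7",4)
```

```text
t 8.85 tcp [ 0.4626 -0.0647  0.3998] zaz 0.89 down [ 0.003 -0.001 -1.   ] F [-0.7  0.5  0.2] q [-0.42 -0.18  0.13  1.88 -0.    1.14] gap 0.528
```

View pics/w7.png

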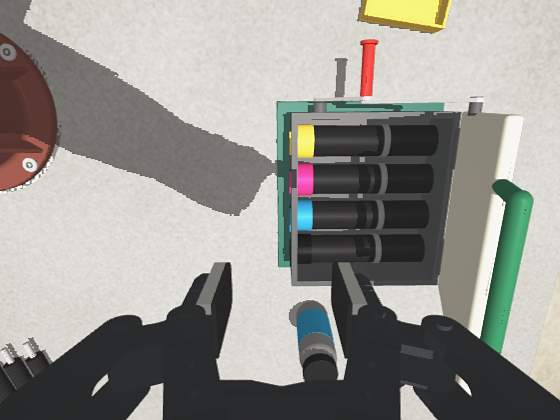

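View pics/s7.png

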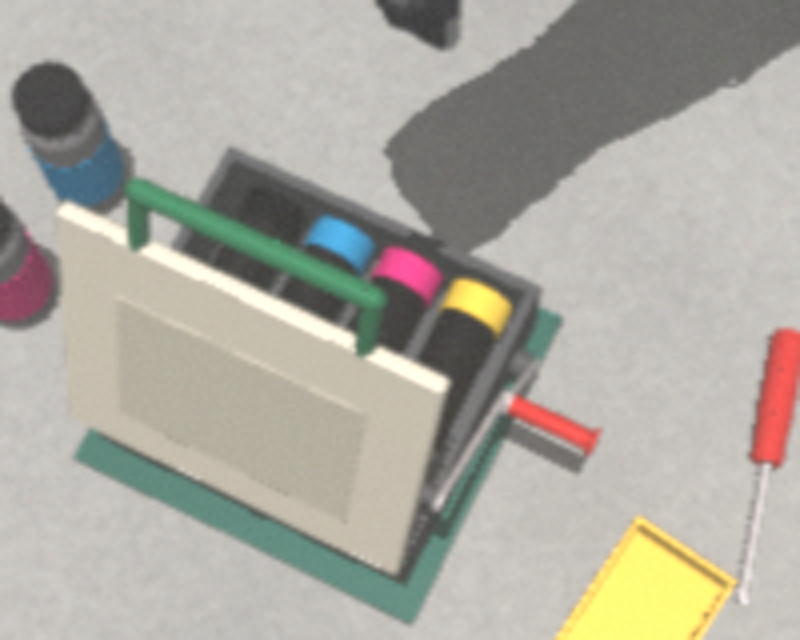

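View pics/t7.png

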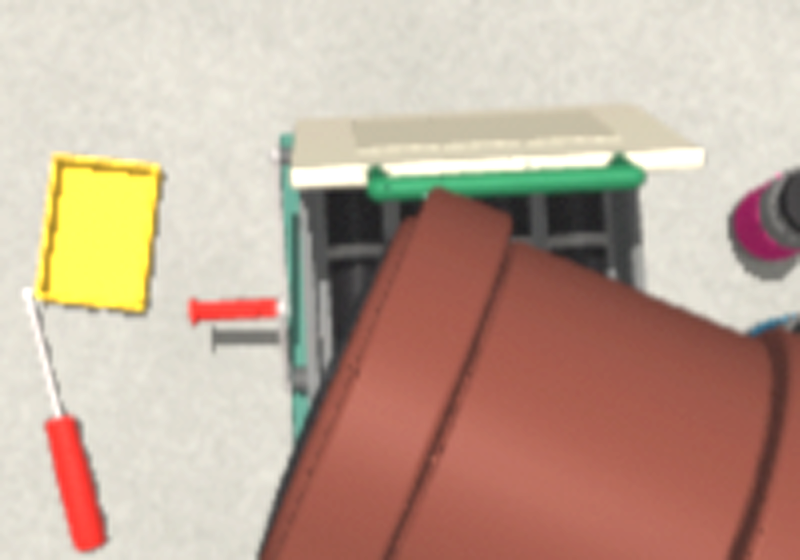

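Run:
```python
from fit import *
w=get('wrist');s2=get('scene');t2=get('top')
a=tri([t2,s2],[(293.2,196),(265.5,205.2)]);b=tri([t2,s2],[(360.5,194.7),(204,177.3)])
print(a,b,np.linalg.norm(a-b),(a+b)/2)
print("w+",tri([t2,s2,w],[(293.2,196),(265.5,205.2),(516,197)]))
for th in (1.15,1.2,1.25): print(th,pt([.58235,-.1134,.0192],bar(th,0)))
kf=tri([t2,s2,w],[(247.8,227.8),(319,239.5),(369,44)]);ki=tri([t2,s2,w],[(270,227),(298,231),(366,98)]);print("knob",kf,ki)
```

```text
[ 0.60921611 -0.03837925  0.34115776] [ 0.6097504  -0.18799696  0.3293458 ] 0.15008419902472367 [ 0.60948325 -0.11318811  0.33525178]
w+ [ 0.60818559 -0.03940706  0.33452126]
1.15 [ 0.58441078 -0.11336043  0.33001651]
1.2 [ 0.59603332 -0.11313725  0.33487385]
1.25 [ 0.60788406 -0.11290969  0.33914412]
knob [0.55951663 0.08269685 0.11296271] [0.56165448 0.02360813 0.1071953 ]
```

Request:
step_arm(
  increments=[
    [0,-1,0.8,0],
    [0,-1,1,0],
    [0,0,1,0],
    [0,0,1,0],
    [0,0,1,0],
  ],
)

```text
t: 9.65
tcp_pos: [0.584, -0.1105, 0.3967]
ee_rot: [-0.013, 1.571, 0.013]
wrist_force: [-0.5, -0.4, 1.1]
finger_gap: 0.53
```

Request:
step_arm(
  increments=[
    [0,0,1,0],
    [0,0,0,0],
    [0,0,0,0],
  ],
)

```text
t: 9.95
tcp_pos: [0.6082, -0.1102, 0.3962]
ee_rot: [-0.013, 1.572, 0.014]
wrist_force: [-0.1, -0.4, -0.3]
finger_gap: 0.528
```

Run:
```python
from h import *
from st import st
st();get('wrist','w8');st()
```

```text
t 9.95 tcp [ 0.6082 -0.1102  0.3962] zaz 0.98 down [-0.002  0.001 -1.   ] F [-0.1 -0.4 -0.3] q [-0.39  0.3   0.62  1.9  -0.    1.16] gap 0.528
t 10.0 tcp [ 0.6078 -0.1103  0.397 ] zaz 0.95 down [-0.001  0.    -1.   ] F [-0.8 -0.5 -0.5] q [-0.39  0.29  0.62  1.9  -0.    1.16] gap 0.528
```

View pics/w8.png

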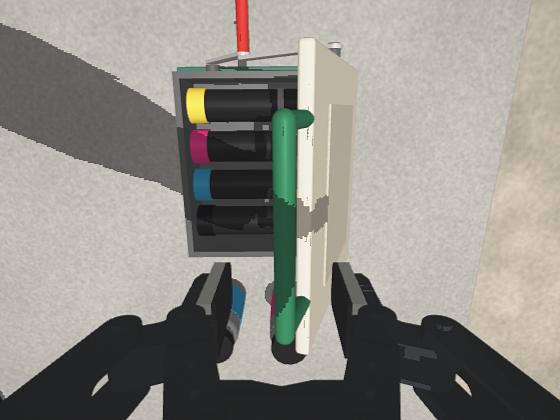

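Request:
step_arm(
  increments=[
    [1,0,0,0],
    [1,0,0,0],
    [1,0,0,0],
    [0.2,0,0,0],
    [0,0,0,0],
  ],
)

```text
t: 10.5
tcp_pos: [0.6072, -0.1109, 0.3174]
ee_rot: [-0.012, 1.571, 0.012]
wrist_force: [0.4, -0.2, 0.1]
finger_gap: 0.524
```

Request:
step_arm(
  increments=[
    [0,0,0,0],
    [0,0,0,0],
    [0,0,0,0],
    [0,0,0,0],
  ],
  claw=8,
  force=25,
)

```text
t: 10.9
tcp_pos: [0.6089, -0.1114, 0.318]
ee_rot: [-0.013, 1.569, 0.012]
wrist_force: [5.4, 0.6, 1.4]
finger_gap: 0.153
```

Run:
```python
from h import *
from st import st
st();get('wrist','w9');c=get('scene');crop(c,(170,130,370,290),"s9",4)
```

```text
t 10.9 tcp [ 0.6089 -0.1114  0.318 ] zaz 0.89 down [ 0.002 -0.001 -1.   ] F [5.4 0.6 1.4] q [-0.39  0.2   0.37  1.73  0.    1.16] gap 0.153
```

View pics/w9.png

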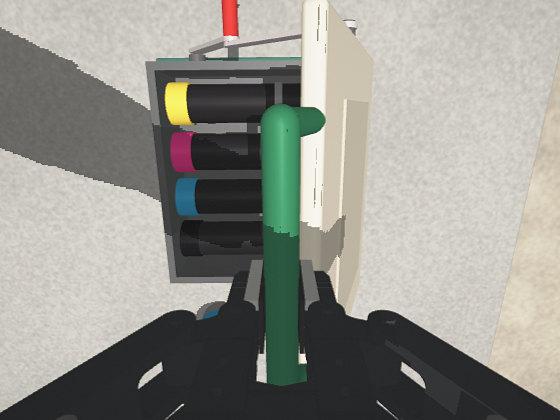

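View pics/s9.png

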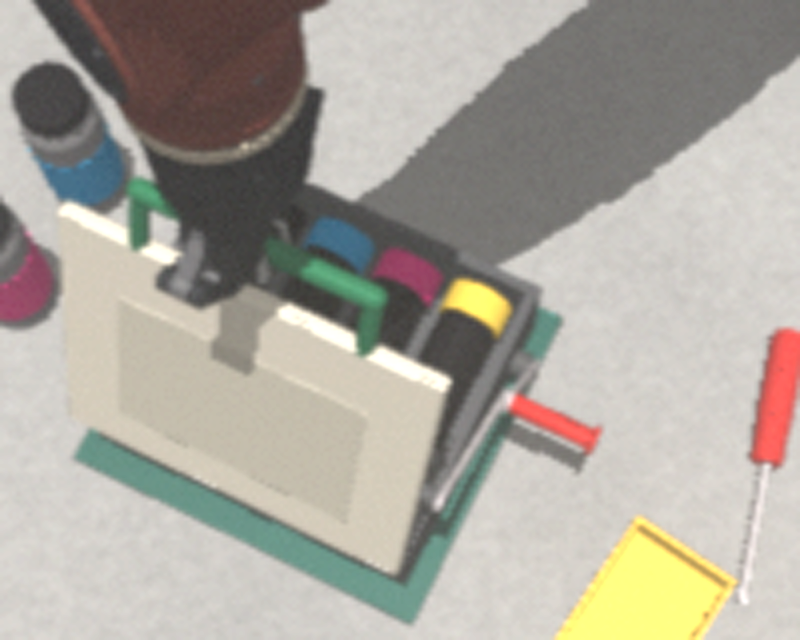

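Run:
```python
import numpy as np
th=1.255;r=.252
for i in range(32):
    n=max(th-.04,0)
    dx=-r*(np.cos(n)-np.cos(th));dz=r*(np.sin(n)-np.sin(th))
    print(i,round(n,3),"row x %.2f z %.2f"%(-dz/.025,dx/.025),"bar",round(.687-r*np.cos(n),4),round(.0975+r*np.sin(n),4));th=n
```

```text
0 1.215 row x 0.13 z -0.38 bar 0.5992 0.3337
1 1.175 row x 0.15 z -0.38 bar 0.5898 0.33
2 1.135 row x 0.16 z -0.37 bar 0.5806 0.3259
3 1.095 row x 0.18 z -0.36 bar 0.5716 0.3215
4 1.055 row x 0.19 z -0.35 bar 0.5627 0.3167
5 1.015 row x 0.21 z -0.35 bar 0.554 0.3116
6 0.975 row x 0.22 z -0.34 bar 0.5456 0.3061
7 0.935 row x 0.23 z -0.33 bar 0.5374 0.3003
8 0.895 row x 0.25 z -0.32 bar 0.5294 0.2941
9 0.855 row x 0.26 z -0.31 bar 0.5216 0.2877
10 0.815 row x 0.27 z -0.30 bar 0.5142 0.2809
11 0.775 row x 0.28 z -0.29 bar 0.507 0.2738
12 0.735 row x 0.29 z -0.28 bar 0.5001 0.2665
13 0.695 row x 0.30 z -0.26 bar 0.4935 0.2589
14 0.655 row x 0.31 z -0.25 bar 0.4872 0.251
15 0.615 row x 0.32 z -0.24 bar 0.4812 0.2429
16 0.575 row x 0.33 z -0.23 bar 0.4755 0.2345
17 0.535 row x 0.34 z -0.21 bar 0.4702 0.226
18 0.495 row x 0.35 z -0.20 bar 0.4652 0.2172
19 0.455 row x 0.36 z -0.18 bar 0.4606 0.2082
20 0.415 row x 0.37 z -0.17 bar 0.4564 0.1991
21 0.375 row x 0.37 z -0.16 bar 0.4525 0.1898
22 0.335 row x 0.38 z -0.14 bar 0.449 0.1803
23 0.295 row x 0.38 z -0.12 bar 0.4459 0.1708
24 0.255 row x 0.39 z -0.11 bar 0.4431 0.1611
25 0.215 row x 0.39 z -0.09 bar 0.4408 0.1513
26 0.175 row x 0.40 z -0.08 bar 0.4388 0.1414
27 0.135 row x 0.40 z -0.06 bar 0.4373 0.1314
28 0.095 row x 0.40 z -0.05 bar 0.4361 0.1214
29 0.055 row x 0.40 z -0.03 bar 0.4354 0.1114
30 0.015 row x 0.40 z -0.01 bar 0.435 0.1013
31 0 row x 0.15 z -0.00 bar 0.435 0.0975
```

Request:
step_arm(
  increments=[
    [0.13,0,-0.38,0],
    [0.15,0,-0.38,0],
    [0.16,0,-0.37,0],
  ],
)

```text
t: 11.3
tcp_pos: [0.5809, -0.112, 0.3068]
ee_rot: [-0.013, 1.567, 0.012]
wrist_force: [8.3, -0.2, 1.1]
finger_gap: 0.157
```

```bash
python3 st.py
```

```text
t 11.3 tcp [ 0.5809 -0.112   0.3068] zaz 0.9 down [ 0.004 -0.001 -1.   ] F [ 8.3 -0.2  1.1] q [-0.41  0.11  0.24  1.7   0.    1.14] gap 0.157
```

Request:
step_arm(
  increments=[
    [0.18,0,-0.36,0],
    [0.19,0,-0.35,0],
    [0.21,0,-0.35,0],
    [0.22,0,-0.34,0],
    [0.23,0,-0.33,0],
  ],
)

```text
t: 11.8
tcp_pos: [0.5376, -0.1129, 0.2813]
ee_rot: [-0.013, 1.567, 0.011]
wrist_force: [6.1, -2.1, 4.4]
finger_gap: 0.154
```

Request:
step_arm(
  increments=[
    [0.25,0,-0.32,0],
    [0.26,0,-0.31,0],
    [0.27,0,-0.3,0],
  ],
)

```text
t: 12.1
tcp_pos: [0.5145, -0.1135, 0.2619]
ee_rot: [-0.014, 1.567, 0.01]
wrist_force: [7.4, -1.9, 3.6]
finger_gap: 0.154
```

Run:
```python
from h import *
from st import st
st();c=get('scene');crop(c,(170,130,370,290),"s10",4)
```

```text
t 12.1 tcp [ 0.5145 -0.1135  0.2619] zaz 0.88 down [ 0.004 -0.002 -1.   ] F [ 7.4 -1.9  3.6] q [-0.47 -0.12 -0.07  1.62  0.    1.09] gap 0.154
```

View pics/s10.png

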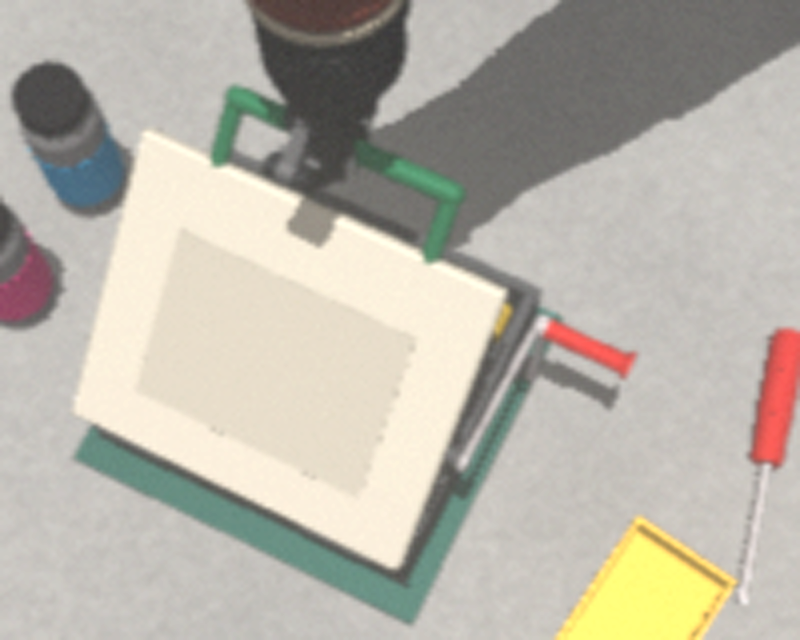

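Stay is folding, the cover is following. Continue along the arc.

Request:
step_arm(
  increments=[
    [0.28,0,-0.29,0],
    [0.29,0,-0.28,0],
    [0.3,0,-0.26,0],
    [0.31,0,-0.25,0],
    [0.32,0,-0.24,0],
  ],
)

```text
t: 12.65
tcp_pos: [0.4818, -0.1142, 0.2247]
ee_rot: [-0.014, 1.566, 0.01]
wrist_force: [7.8, -2.6, 4.6]
finger_gap: 0.147
```

Request:
step_arm(
  increments=[
    [0.33,0,-0.23,0],
    [0.34,0,-0.21,0],
    [0.35,0,-0.2,0],
    [0.36,0,-0.18,0],
  ],
)

```text
t: 13.05
tcp_pos: [0.4615, -0.1146, 0.1904]
ee_rot: [-0.014, 1.566, 0.01]
wrist_force: [7.6, -2.5, 5.2]
finger_gap: 0.153
```

Run:
```python
from h import *
from st import st
st();c=get('scene');crop(c,(170,130,370,290),"s11",4);get('wrist','w11')
```

```text
t 13.05 tcp [ 0.4615 -0.1146  0.1904] zaz 0.88 down [ 0.005 -0.003 -1.   ] F [ 7.6 -2.5  5.2] q [-0.52 -0.29 -0.35  1.51  0.    1.04] gap 0.153
```

View pics/s11.png

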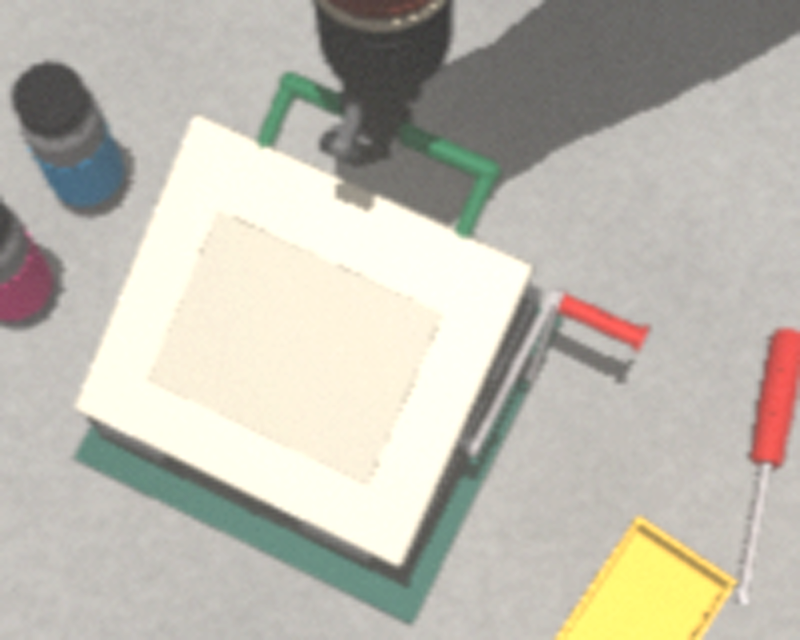

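View pics/w11.png

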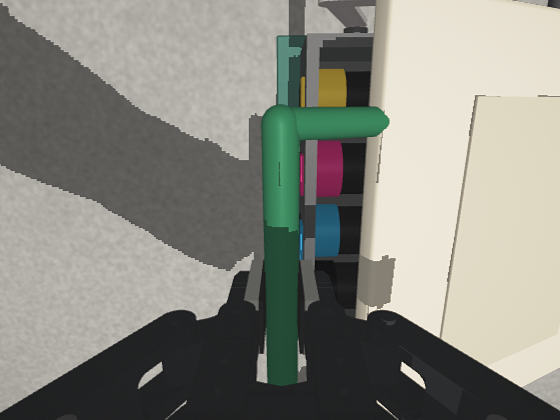

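Request:
step_arm(
  increments=[
    [0.37,0,-0.13,0],
    [0.37,0,-0.12,0],
    [0.38,0,-0.11,0],
    [0.38,0,-0.1,0],
    [0.39,0,-0.09,0],
  ],
)

```text
t: 13.65
tcp_pos: [0.4454, -0.1149, 0.1428]
ee_rot: [-0.014, 1.572, 0.009]
wrist_force: [-10.0, -4.1, 12.5]
finger_gap: 0.157
```

Request:
step_arm(
  increments=[
    [0.39,0,-0.08,0],
    [0.4,0,-0.06,0],
  ],
)

```text
t: 13.85
tcp_pos: [0.4408, -0.1149, 0.1226]
ee_rot: [-0.014, 1.575, 0.009]
wrist_force: [-15.8, -4.3, 11.7]
finger_gap: 0.155
```

Run:
```python
from h import *
from st import st
st();c=get('scene');crop(c,(170,130,370,290),"s12",4);get('wrist','w12')
```

```text
t 13.85 tcp [ 0.4408 -0.1149  0.1226] zaz 0.83 down [-0.004 -0.003 -1.   ] F [-15.8  -4.3  11.7] q [-0.54 -0.34 -0.51  1.4  -0.    1.02] gap 0.155
```

View pics/s12.png

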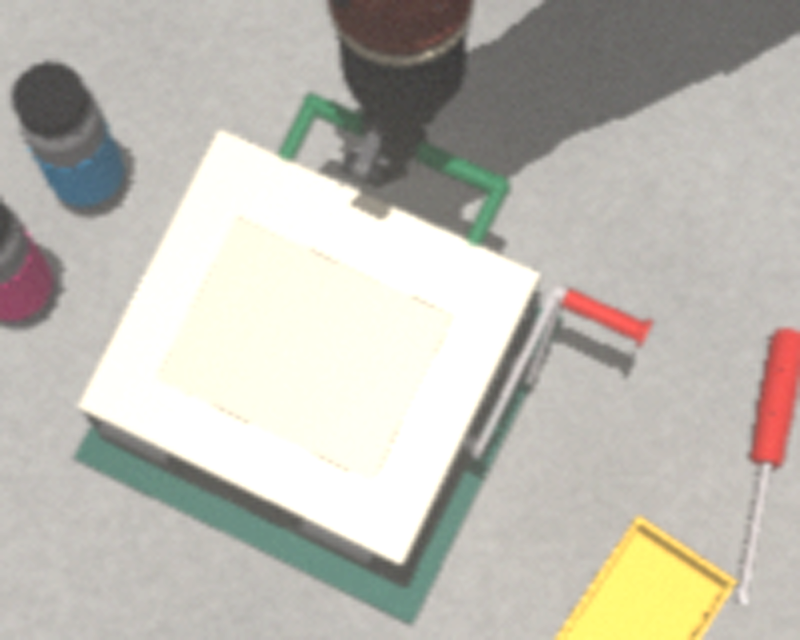

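Request:
step_arm(
  increments=[
    [0,0,-0.08,0],
    [0,0,-0.08,0],
    [0,0,0,0],
    [0,0,0,0],
  ],
)

```text
t: 14.35
tcp_pos: [0.44, -0.115, 0.1237]
ee_rot: [-0.014, 1.567, 0.01]
wrist_force: [4.7, -2.1, 7.7]
finger_gap: 0.157
```

```bash
python3 st.py
```

```text
t 14.35 tcp [ 0.44   -0.115   0.1237] zaz 0.88 down [ 0.004 -0.003 -1.   ] F [ 4.7 -2.1  7.7] q [-0.54 -0.35 -0.52  1.4  -0.    1.01] gap 0.157
```

Request:
step_arm(
  increments=[
    [0.2,0,-0.02,0],
    [0.2,0,-0.04,0],
    [0.2,0,-0.03,0],
    [0.2,0,-0.02,0],
    [0,0,0,0],
  ],
)

```text
t: 14.85
tcp_pos: [0.4372, -0.1151, 0.1033]
ee_rot: [-0.014, 1.567, 0.01]
wrist_force: [2.7, -1.9, 9.6]
finger_gap: 0.155
```

```bash
python3 st.py
```

```text
t 14.85 tcp [ 0.4372 -0.1151  0.1033] zaz 0.87 down [ 0.003 -0.003 -1.   ] F [ 2.7 -1.9  9.6] q [-0.55 -0.35 -0.56  1.36 -0.    1.01] gap 0.155
```

Request:
step_arm(
  increments=[
    [0.15,0,-0.02,0],
    [0.15,0,-0.02,0],
    [0.15,0,-0.01,0],
    [0,0,0,0],
  ],
)

```text
t: 15.25
tcp_pos: [0.4362, -0.1151, 0.0923]
ee_rot: [-0.014, 1.567, 0.01]
wrist_force: [4.2, -2.2, 8.8]
finger_gap: 0.155
```

Run:
```python
from h import *
from st import st
st();get('wrist','w13')
```

```text
t 15.25 tcp [ 0.4362 -0.1151  0.0923] zaz 0.87 down [ 0.004 -0.003 -1.   ] F [ 4.2 -2.2  8.8] q [-0.55 -0.35 -0.58  1.34 -0.    1.01] gap 0.155
```

View pics/w13.png

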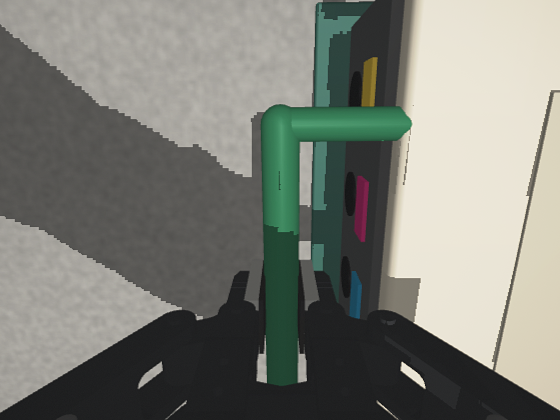

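Request:
step_arm(
  increments=[
    [0.12,0,-0.01,0],
    [0.12,0,0,0],
    [0,0,0,0],
  ],
)

```text
t: 15.6
tcp_pos: [0.4359, -0.1151, 0.0863]
ee_rot: [-0.014, 1.567, 0.01]
wrist_force: [3.2, -2.0, 9.6]
finger_gap: 0.153
```

Request:
step_arm(
  increments=[
    [0.1,0,0,0],
    [0.1,0,0,0],
    [0,0,0,0],
  ],
)

```text
t: 15.9
tcp_pos: [0.4357, -0.1151, 0.0813]
ee_rot: [-0.014, 1.568, 0.01]
wrist_force: [1.4, -2.2, 9.0]
finger_gap: 0.149
```

Run:
```python
from h import *
from st import st
st();get('wrist','w14');c=get('scene');crop(c,(170,130,370,290),"s14",4)
```

```text
t 15.9 tcp [ 0.4357 -0.1151  0.0813] zaz 0.87 down [ 0.003 -0.003 -1.   ] F [ 1.4 -2.2  9. ] q [-0.55 -0.35 -0.59  1.32 -0.    1.01] gap 0.149
```

View pics/w14.png

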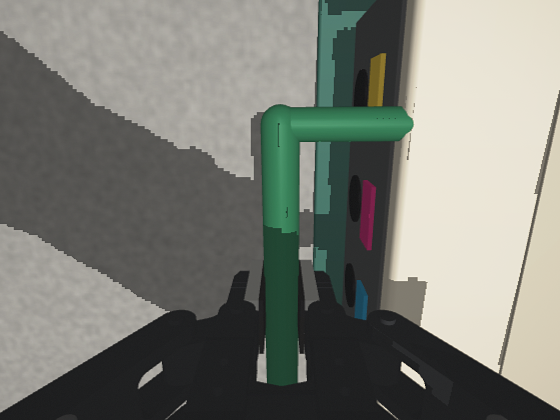

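View pics/s14.png

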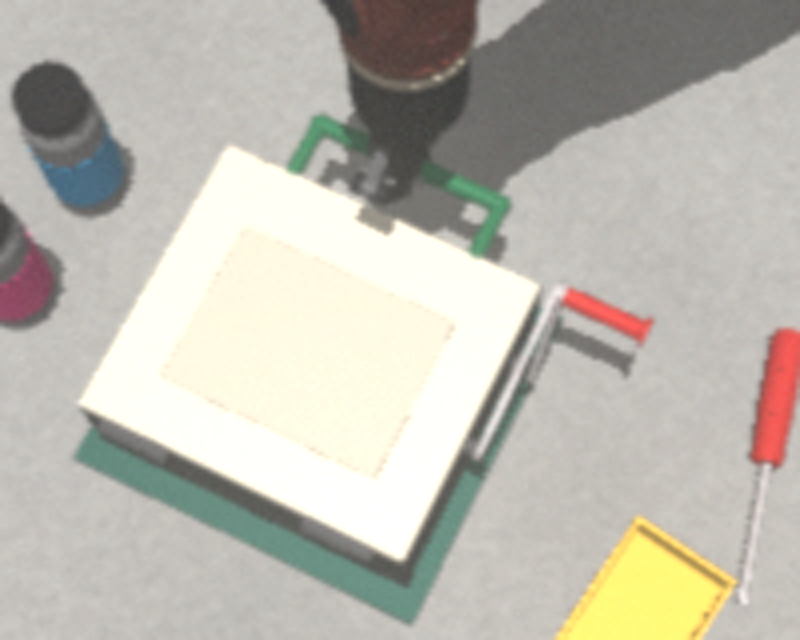

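Request:
step_arm(
  increments=[
    [0.1,0,0,0],
    [0,0,0,0],
  ],
)

```text
t: 16.2
tcp_pos: [0.4357, -0.1151, 0.0789]
ee_rot: [-0.014, 1.568, 0.01]
wrist_force: [1.2, -2.1, 9.9]
finger_gap: 0.154
```

Request:
step_arm(
  increments=[
    [0.06,0,0,0],
    [0,0,0,0],
  ],
)

```text
t: 16.4
tcp_pos: [0.4357, -0.1152, 0.0776]
ee_rot: [-0.014, 1.568, 0.01]
wrist_force: [0.7, -1.9, 11.3]
finger_gap: 0.152
```

Request:
step_arm(
  increments=[
    [0.06,0,0,0],
    [0,0,0,0],
  ],
)

```text
t: 16.6
tcp_pos: [0.4357, -0.1152, 0.0762]
ee_rot: [-0.014, 1.568, 0.01]
wrist_force: [-0.3, -1.5, 13.4]
finger_gap: 0.152
```

Run:
```python
from h import *
from st import st
st();get('wrist','w15')
```

```text
t 16.6 tcp [ 0.4357 -0.1152  0.0762] zaz 0.87 down [ 0.003 -0.003 -1.   ] F [-0.3 -1.5 13.4] q [-0.55 -0.35 -0.6   1.31 -0.    1.01] gap 0.152
```

View pics/w15.png

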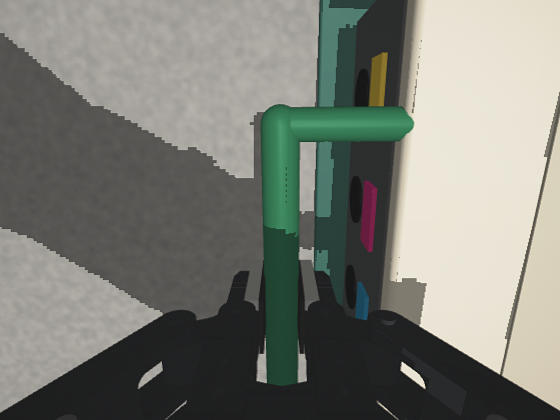

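Request:
step_arm(
  increments=[
    [-0.1,0,0,0],
    [-0.1,0,0,0],
    [-0.1,0,0,0],
    [-0.08,0,0,0],
    [0,0,0,0],
  ],
)

```text
t: 17.15
tcp_pos: [0.4356, -0.1151, 0.085]
ee_rot: [-0.014, 1.568, 0.01]
wrist_force: [5.2, -3.9, 2.3]
finger_gap: 0.154
```

```bash
python3 st.py
```

```text
t 17.15 tcp [ 0.4356 -0.1151  0.085 ] zaz 0.87 down [ 0.003 -0.003 -1.   ] F [ 5.2 -3.9  2.3] q [-0.55 -0.35 -0.59  1.33 -0.    1.01] gap 0.154
```

Request:
step_arm(
  increments=[
    [0,0,0,0],
    [0,0,0,0],
    [0,0,0,0],
  ],
  claw=34,
)

```text
t: 17.45
tcp_pos: [0.4338, -0.1136, 0.0831]
ee_rot: [-0.012, 1.572, 0.013]
wrist_force: [-0.8, -0.4, -0.1]
finger_gap: 0.401
```

Request:
step_arm(
  increments=[
    [-0.4,0,0,0],
    [-0.8,0,0,0],
    [-1,0,0,0],
    [-1,0,0,0],
    [0,0,0,0],
  ],
)

```text
t: 17.95
tcp_pos: [0.4358, -0.1148, 0.1676]
ee_rot: [-0.014, 1.566, 0.01]
wrist_force: [0.9, 0.1, 0.4]
finger_gap: 0.398
```

Run:
```python
from h import *
from st import st
st();get('wrist','w16');c=get('scene');crop(c,(170,130,370,290),"s16",4)
```

```text
t 17.95 tcp [ 0.4358 -0.1148  0.1676] zaz 0.89 down [ 0.004 -0.003 -1.   ] F [0.9 0.1 0.4] q [-0.55 -0.37 -0.46  1.48 -0.    1.01] gap 0.398
```

View pics/w16.png

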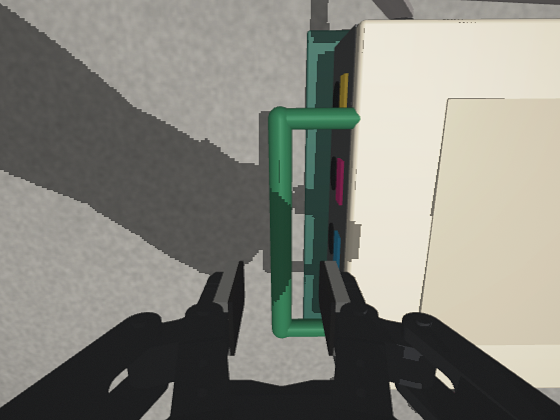

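View pics/s16.png

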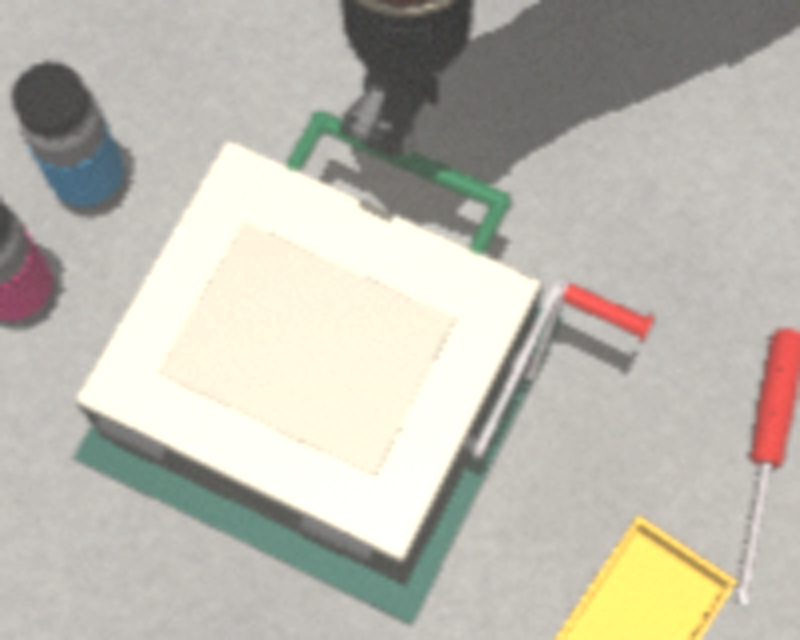

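Run:
```python
from h import *
from scipy.optimize import least_squares
w=get('wrist');s=get('scene')
# bar ends (leg centre/bar crossing): wrist, scene
A=[(281,118),(282,328)]; B=[(170+503/4,130+203/4),(170+320/4,130+120/4)]
a=tri([w,s],[A[0],B[0]]);b=tri([w,s],[A[1],B[1]]);print(a,b,np.linalg.norm(a-b))
# height from known 140 mm length in the wrist image
for z in (.095,.1,.105,.11,.115): print(z,np.linalg.norm(atz(w,A[0],z)-atz(w,A[1],z)))
```

```text
[ 0.43430594 -0.04446827  0.10163038] [ 0.43713391 -0.18488225  0.10306858] 0.14044981396621442
0.095 0.14520932663282057
0.1 0.14179336693572617
0.105 0.13837740723863182
0.11 0.1349614475415374
0.115 0.13154548784444303
```

Request:
step_arm(
  increments=[
    [-1,0,0,0],
    [-1,0,0,0],
    [-1,0,0,0],
    [-1,0,0,0],
    [0,0,0,0],
  ],
)

```text
t: 18.65
tcp_pos: [0.4351, -0.1143, 0.2659]
ee_rot: [-0.013, 1.568, 0.011]
wrist_force: [-0.1, -0.2, -0.5]
finger_gap: 0.397
```

Run:
```python
from h import *
from st import st
st();get('wrist','w17');
```

```text
t 18.65 tcp [ 0.4351 -0.1143  0.2659] zaz 0.89 down [ 0.003 -0.002 -1.   ] F [-0.1 -0.2 -0.5] q [-0.55 -0.35 -0.26  1.66 -0.    1.01] gap 0.397
```

View pics/w17.png

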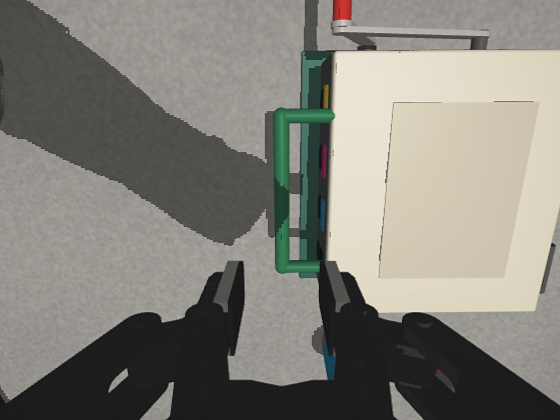

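Run:
```python
from h import *
c=get('scene');crop(c,(150,130,390,310),"s18",3)
print(env.finish_job())
```

```text
the job is handed in; nothing more can be done
None
```

View pics/s18.png

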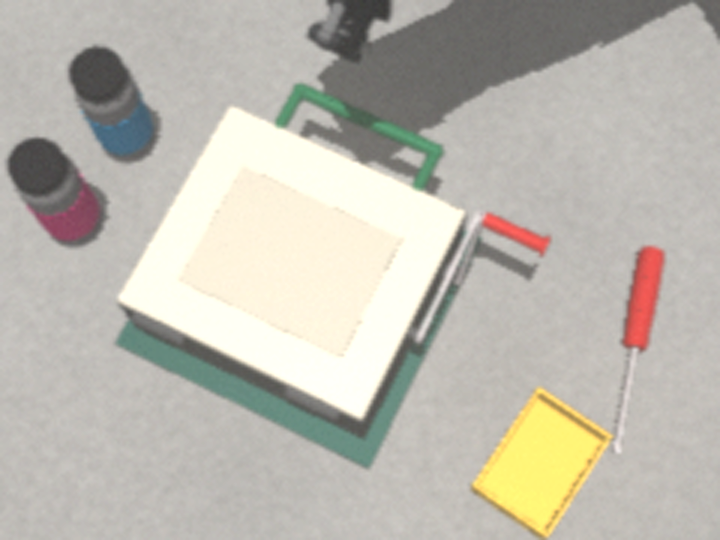

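The toner unit's cover is shut and the job was handed in after about 19 s of robot time, with the gripper open and well clear.

- **Stay:** I lifted the red knob about 24 mm along its arc and let go. A camera check afterwards showed it still about 19 mm up, so it stayed unlocked.
- **Lowering:** I took the green bar and lowered the cover along its arc. Partway down I over-corrected sideways, and for a moment the tool read about 16 N sideways and 12 N vertical. I eased that off straight away.
- **Pressing home:** Steady closing took about 9–10 N down. The force then climbed about 1.4 N per mm, which is the case sinking on its feet with the cover against its stop. I backed off at 13.4 N, which is about 11 mm of sink by the 0.8 mm/N given, inside the 13 mm limit but deeper than the usual 7 to 8 mm.
- **Last checks:** After release the cameras put the bar at 102–103 mm, within the 2 mm calibration or just outside it of the 105 mm given for shut. The last picture shows the cover flat and the stay folded. The jars, screwdriver and tray look undisturbed.

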